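Draw the thick pivot pin half out for greasing and hold it

TASK

The rocker link of the cross-trainer lies clamped on the service board with its three steel pivot pins standing in their boss tubes, circlips already off. Take the thickest pin by its head, draw it straight up, without cocking or wrenching it in its tube, until half of its shank is out, and finish while holding it still and upright there so that I can grease it. Leave the other two pins fully home and everything else on the counter where it is.

Things in the scene. Friction and masses are not known exactly. Their poses are not given: they have to be found in the camera images.
- link: Rocker link clamped on its service board (plywood 360 x 220 x 18 mm), one fixed unit. Origin: centre of the board's underside; z up, x along the board. Upper plate's top 86 mm above the counter, rims of the three boss tubes 96 mm. Tube axes at (110, -20) thick, (-110, -20) middle, (0, 38) mm thin pin. Hold-down bars at x = -35 and 35 mm, 20 mm wide, y -93 to 77, tops 94 mm, end nuts 102 mm high.
- axle_pin: The thickest pivot pin: bright steel, loose, 0.26 to 0.42 kg, at the start fully home in its boss tube. Origin: centre of its lower end; z along the pin to the head. Shank 20 mm diameter, 74 mm long; above it a plain round head 36 mm diameter, 18 mm high, dark socket on top. Home: lower end 22 mm, head's underside 96 mm, head's top 114 mm above the counter.
- axle_head (a point): Centre of the underside of the thickest pin's head (74 mm above the pin's lower end); the head reaches from here 18 mm upward.
- axle_bore (a point): Centre of the upper rim of the thickest pin's boss tube, fixed to the link, axes as the link's. The tube is 64 mm long, 32 mm outside diameter, its bore 1.2 mm wider than the shank. The pin is half out when its head's underside is 37 mm (half of the shank) above this point.
- crank_pin: The middle pin of the same make: shank 16 x 74 mm, head 28 mm diameter, 18 mm high, tube 25 mm outside diameter. Origin: its lower end, 22 mm above the counter when home. Stays home.
- pedal_pin: The thin pin of the same make: shank 12 x 74 mm, head 22 mm diameter, 18 mm high, tube 19 mm outside diameter. Origin: its lower end, 22 mm above the counter when home. Stays home.
- washer_a: Bystander: steel washer 32 mm, 3 mm thick, lying on the board. Origin: centre of its underside.
- washer_b: Bystander: steel washer 26 mm, 3 mm thick, lying on the board. Origin: centre of its underside.
- bushing: Bystander: brass bushing 28 mm diameter, 30 mm high, standing on the board some 100 mm from the thick pin. Origin: centre of its underside.
- screwdriver: Bystander: screwdriver 200 mm long, lying on the counter beside the board. Origin: about the middle of its underside.
- pliers: Bystander: circlip pliers about 190 mm long, 13 mm high, lying on the counter beside the board. Origin: under its rivet.
- grease_tin: Bystander: round tin 80 mm diameter, 55 mm high, on the counter. Origin: centre of its underside.
- mug: Bystander: white mug 82 mm diameter, 95 mm high, on the counter. Origin: centre of its underside.
- tape: Bystander: tape measure 70 x 68 x 36 mm, on the counter. Origin: centre of its underside.

How it is judged:
On the way:
1. the thickest pin is on its way up, in the gripper (z of axle_head in the frame of axle_bore above 0.008 m and contact force between the fingers and axle_pin above 4 N), for 0.2 s.
At the end, for the whole second after the job is handed in: The gripper (over 4 N) holds the thickest pin still (under 10 mm/s), head's underside 29 to 45 mm above its tube's rim, in line with the bore within 0.04 rad and 4 mm, pressing on the tube under 10 N; the other two pins are home within 3 mm, the bystanders within 30 mm of where they were (z of axle_head in the frame of axle_bore between 0.029 and 0.045 m and angle between the z axis of axle_pin and the z axis of link, either way round below 0.04 rad and horizontal distance between axle_head and axle_bore below 0.004 m and contact force between the fingers and axle_pin above 4 N and contact force between axle_pin and link below 10 N and linear speed of axle_pin below 0.01 m/s and z of each of crank_pin, pedal_pin in the frame of link below 0.025 m and distance of each of washer_a, washer_b, bushing, screwdriver, pliers, grease_tin, mug, tape from where it was at the start of the episode below 0.03 m); the arm keeps its last pose, push and grip.
It fails at once if the thickest pin is drawn more than 54 mm, nearly out of its tube (z of axle_head in the frame of axle_bore above 0.054 m).
It fails at once if the thickest pin is wrenched or pressed against its tube with more than 40 N (contact force between axle_pin and link above 40 N).
It fails at once if the thickest pin is cocked more than 0.07 rad (angle between the z axis of axle_pin and the z axis of link, either way round above 0.07 rad).
It fails at once if one of the other pins is lifted more than 5 mm (z of any of crank_pin, pedal_pin in the frame of link above 0.027 m).
It fails at once if a bystander is moved more than 30 mm (distance of any of washer_a, washer_b, bushing, screwdriver, pliers, grease_tin, mug, tape from where it was at the start of the episode above 0.03 m).
It also fails if it takes over 32 s, if anything falls off the work surface, if the arm or the gripper's body presses on something with over 40 N, if the wrist force passes 120 N, or if a joint passes its speed limit or range.

ROBOT

A 6-joint arm with a two-finger parallel gripper is mounted at the origin on the work surface. World frame = base frame: x ahead of the robot, y to its left, z up, the work surface at z = 0. Lengths are in m, angles in rad, forces in N, time in s.
With the tool pointing down it reaches from about 0.3 to 0.875 m from the base axis. Payload 6.4 kg.
Tool frame: the origin (TCP) lies midway between the tips of the shut fingers; the grasp point (between the pads) lies 19 mm behind it (r.grasp_offset is the distance from the TCP to the grasp point, in m); z points along the fingers, y is the direction in which the jaws open and shut (so a half turn about z gives the same grasp; the last joint's range is limited). The gripper opens to 88 mm and grips with 3 to 60 N. Pads are 18 mm wide; open, the fingers measure 123 mm over their backs; the gripper's body (75 mm by 187 mm) begins 45 mm behind the grasp point.
Start: joints at [-1.378, 0.181, 1.607, -0, 1.354, -0.206], TCP at [0.223, -0.53, 0.206] pointing down, gripper open.
Joint ranges: [-2.99, 2.99], [-0.89, 2.07], [0.3, 2.58], [-1.14, 4.28], [0, 2.63], [-3.12, 3.12]. Speed limits (rad/s): [2.57, 2.57, 3.01, 3.14, 3.14, 3.14].

INTERFACE

Orientations are given as [roll, pitch, yaw] about the fixed x, y, z axes, in that order (R = Rz(yaw) Ry(pitch) Rx(roll)).
In Python, from bench import monitor, eyes, ticket, r gives the robot as it stands.
- The arm moves only by the tool step_arm, never from a script. Its arguments are lists of equal length, an entry for each row: "translation": the shift along the tool's x, y, z in units of 30 mm (1.0 is 30 mm), a list of three; "roll": the turn about the tool's z in degrees; "fingers": the finger opening in mm, from 0 to 88.1. In form: {"translation": [[x, y, z], ...], "roll": [roll, ...], "fingers": [fingers, ...]}. A call has 1 to 8 rows; each row is the pose to reach, as a shift and turn from the pose commanded when the call began, along the tool's axes at that moment; what a row does not reach only later rows make up. A row lasts 1/12 s, in which the tool goes at most 41.7 mm and 7.16 degrees, less where a joint would pass 70% of its speed; a pose out of reach is approached as far as the arm can. A call with a gripper value outside its range is refused whole. The fingers move at their own pace and stop on an object; the grip force is fixed at half the most. Time passes only in rows, so rows that repeat a pose let the fingers close. It gives the time, the measured TCP pose, the force and the opening at its end, in the units of the state.
- monitor.sense(): the state, without advancing time (a new reading comes with each control period).
- eyes.capture(name): name is "side" or "top" or "wrist"; returns a dict with "color" (400x640x3 uint8, blue, green, red), "fx", "fy", "cx", "cy" (pixels), "dist_coeffs" ([k1, k2, p1, p2, k3] as OpenCV has them; the pictures are not rectified), "T" (4x4, takes a point from camera to world coordinates). Camera axes: x right, y up, looking along -z (the intrinsics and any distortion apply to the point x, -y, -z); pixel columns grow to the right and rows downward; lengths in m; the calibration is good to about 2 mm. A picture is of the moment at which its call begins. There is no depth.
- ticket.close_job(): hands the job in, once; it reports no verdict.
The state is a dict: "time_s": time; "joints": joint angles; "joint_vel": joint speeds; "tau": joint torques, N m; "ee_pos": TCP position; "eef_rot": TCP orientation; "force": force on the tool from outside, world axes, zero at the start; "wrist_torque": the same for the moment, N m; "gripper_width": finger opening in m.
Only numpy, scipy, OpenCV 4.12 (cv2) and the standard library are available. Lean on these libraries where they do the work, as an engineer would, in place of code of your own. Each camera call takes 0.05 s, during which the arm holds its last target.

## Working session

There is one attempt and no reset: what is moved stays moved. The work goes in short steps, Python scripts to look and compute and a tool call to move; the robot and the scene stay as the last step left them, time stands still between calls to the robot, and variables do not carry over. Pictures are saved under pics/ and viewed, and the job is handed in when it is done.

Besides the shell and the picture viewer there is one more tool, called after "Request:" as name(argument=value, ...), one argument or row to a line, values as JSON. step_arm: Moves the arm, as the interface text tells. Its arguments: {"type":"object","properties":{"translation":{"type":"array"},"roll":{"type":"array"},"fingers":{"type":"array"}},"required":["translation","roll","fingers"]}

```bash
mkdir -p pics; ls; python3 - <<'E'
from bench import monitor, eyes, ticket, r
import cv2,numpy as np,pickle
print(monitor.sense()); print(r.grasp_offset)
d={}
for n in ["side","top","wrist"]:
    c=eyes.capture(n); d[n]=c; cv2.imwrite(f"pics/{n}0.png",c["color"]); print(n,c["fx"],c["fy"],c["cx"],c["cy"],c["dist_coeffs"],np.round(c["T"],4).tolist())
pickle.dump(d,open("cap0.pkl","wb"))
E
```

```text
pics
{'time_s': 0.0, 'joints': array([-1.37834894e+00,  1.81525341e-01,  1.60799011e+00, -1.55732970e-05,
        1.35379244e+00, -2.06290175e-01]), 'joint_vel': array([ 0.00037689, -0.00041315, -0.00153879, -0.00220631,  0.00092514,
       -0.00124231]), 'tau': array([-2.66297566e-04, -4.33864939e+01, -3.41849935e+01,  7.02313171e-02,
        3.86328378e-02, -1.80258940e-04]), 'ee_pos': array([ 0.22314924, -0.52930065,  0.20532766]), 'eef_rot': array([-3.13991067e+00, -3.36452674e-04,  3.98740645e-01]), 'force': array([-0.13978518,  0.45722059,  0.4902615 ]), 'wrist_torque': array([ 0.03199595,  0.02026179, -0.02916824]), 'gripper_width': 0.0882075182417204}
0.0187
side 430.3233602201276 430.3233602201276 316.26823631584847 198.65746385305366 [0.03293145 0.         0.         0.         0.        ] [[-0.9002, 0.3307, -0.2834, 0.2094], [-0.4354, -0.6916, 0.5762, 0.7863], [-0.0055, 0.6421, 0.7666, 1.0938], [0.0, 0.0, 0.0, 1.0]]
top 395.49847317730894 395.49847317730894 321.2986539277281 200.55298185110254 [-0.02707169  0.          0.          0.          0.        ] [[-0.024, 0.9959, -0.0872, 0.4765], [-0.9997, -0.0241, -0.0007, 0.0049], [-0.0028, 0.0871, 0.9962, 1.13], [0.0, 0.0, 0.0, 1.0]]
wrist 329.52025140856455 329.52025140856455 322.6937076407521 200.2211109664905 [0.01794855 0.         0.         0.         0.        ] [[0.3873, 0.8909, 0.2374, 0.2829], [-0.922, 0.3747, 0.0981, -0.5049], [-0.0016, -0.2569, 0.9664, 0.3844], [0.0, 0.0, 0.0, 1.0]]
```

View pics/top0.png

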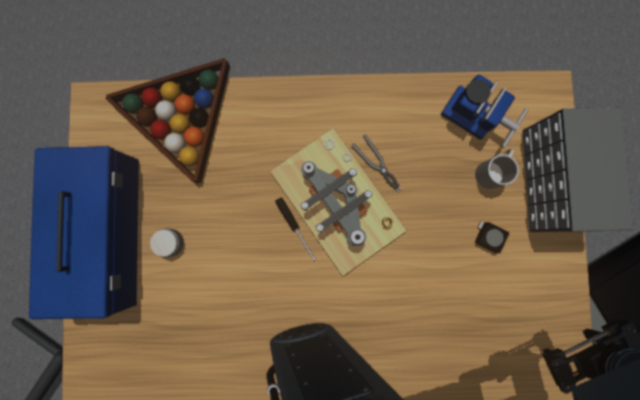

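View pics/side0.png

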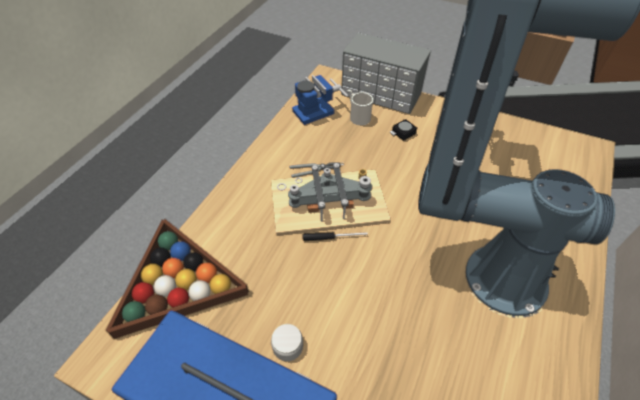

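```bash
python3 - <<'E'
import cv2,pickle,numpy as np
d=pickle.load(open("cap0.pkl","rb"))
a=cv2.resize(d["top"]["color"][125:280,255:415],None,fx=5,fy=5,interpolation=cv2.INTER_CUBIC)[:,:]
cv2.imwrite("pics/topz.png",cv2.resize(a,(620,600)))
a=cv2.resize(d["side"]["color"][150:245,265:395],None,fx=6,fy=6,interpolation=cv2.INTER_CUBIC)
cv2.imwrite("pics/sidez.png",a)
E
```

```text
(no output)
```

View pics/topz.png

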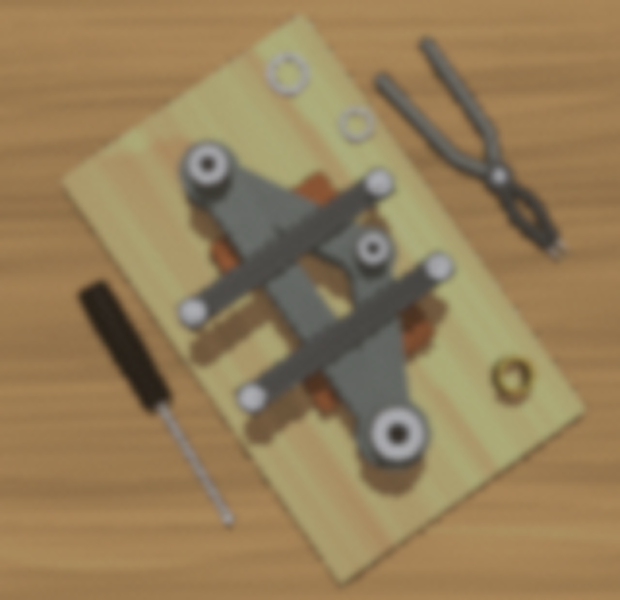

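View pics/sidez.png

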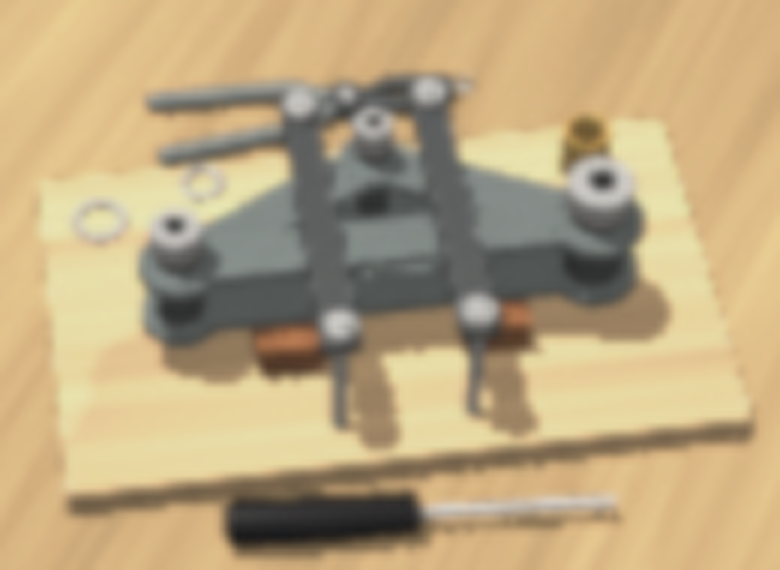

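View pics/wrist0.png

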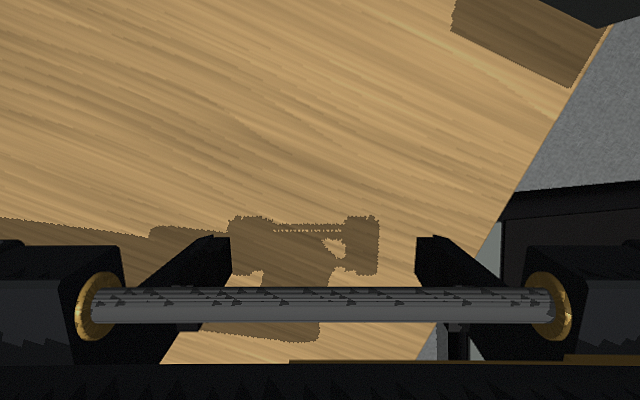

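The top view shows the thick pin's head at about (357.7, 237.1); in the side view it is at about (365, 181). The middle pin is at about (309, 168) in the top view and the thin one at about (351, 189).

```bash
cat > h.py <<'E'
import numpy as np,cv2
def ray(c,u,v):
    K=np.array([[c["fx"],0,c["cx"]],[0,c["fy"],c["cy"]],[0,0,1]])
    p=cv2.undistortPoints(np.array([[[u,v]]],float),K,np.array(c["dist_coeffs"]))[0,0]
    T=np.array(c["T"]); return T[:3,3],T[:3,:3]@np.array([p[0],-p[1],-1.])
def plane(c,u,v,z):
    o,d=ray(c,u,v); return o+d*(z-o[2])/d[2]
def tri(rs):
    A=0;b=0
    for o,d in rs:
        d=d/np.linalg.norm(d);P=np.eye(3)-np.outer(d,d);A=A+P;b=b+P@o
    return np.linalg.solve(A,b)
def proj(c,X):
    T=np.array(c["T"]);p=T[:3,:3].T@(np.array(X)-T[:3,3]);p=np.array([p[0],-p[1],-p[2]])
    K=np.array([[c["fx"],0,c["cx"]],[0,c["fy"],c["cy"]],[0,0,1]])
    return cv2.projectPoints(p[None],np.zeros(3),np.zeros(3),K,np.array(c["dist_coeffs"]))[0].ravel()
E
python3 - <<'E'
import pickle; from h import *
d=pickle.load(open("cap0.pkl","rb")); t=d["top"];s=d["side"]
tz=lambda x,y:(255+x/3.875-.4,125+y/3.871-.4); sz=lambda x,y:(265+x/6-.4,150+y/6-.4)
P=[]
for n,a,b in [("thick",(398,434),(601,183)),("mid",(207,164),(175,228)),("thin",(373,248),(374,123))]:
    p=plane(t,*tz(*a),.114);q=plane(s,*sz(*b),.114);print(n,p,q,tri([ray(t,*tz(*a)),ray(s,*sz(*b))]));P.append((p+q)/2)
v=P[0]-P[1];print("yaw",np.degrees(np.arctan2(v[1],v[0])),np.linalg.norm(v))
C=[plane(t,*tz(*a),.018)for a in[(62,180),(302,15),(585,410),(340,585)]];print(np.round(C,3),np.linalg.norm(C[1]-C[2]))
v=C[2]-C[1];print(np.degrees(np.arctan2(v[1],v[0])));v=C[3]-C[0];print(np.degrees(np.arctan2(v[1],v[0])))
for a in [(513,380)]: print("bush",plane(t,*tz(*a),.048))
E
```

```text
thick [ 0.47031234 -0.08430658  0.114     ] [ 0.46940032 -0.08167886  0.114     ] [ 0.4702841  -0.08459911  0.11069994]
mid [0.6538303  0.03798316 0.114     ] [0.6523327  0.03980758 0.114     ] [0.65389319 0.03793439 0.11143988]
thin [ 0.59439098 -0.07155753  0.114     ] [ 0.59236608 -0.07013109  0.114     ] [ 0.59396972 -0.07196017  0.11170072]
yaw -146.36669536443162 0.2200640118938325
[[ 0.661  0.148  0.018]
 [ 0.781 -0.032  0.018]
 [ 0.484 -0.229  0.018]
 [ 0.363 -0.048  0.018]] 0.356431337558431
-146.4202329321745
-146.77829162693834
bush [ 0.50588927 -0.172437    0.048     ]
```

Request:
step_arm(
  translation=[
    [0.4, -0.3, 0],
    [1.2, -0.95, 0],
    [2.2, -1.75, 0],
    [3.2, -2.5, 0],
    [4.2, -3.3, 0],
    [5.2, -4.1, 0],
    [6.2, -4.9, 0],
    [6.7, -5.3, 0],
  ],
  roll=[0, -1, -2, -3, -4, -5, -5, -5],
  fingers=[88, 88, 88, 88, 88, 88, 88, 88],
)

```text
time_s: 0.82
ee_pos: [0.348, -0.3007, 0.206]
eef_rot: [-3.14, -0.001, 0.488]
force: [0.2, -0.5, -0.2]
gripper_width: 0.0882
```

Request:
step_arm(
  translation=[
    [0.6, -0.4, 0],
    [1.7, -1.1, 0],
    [2.8, -1.8, 0],
    [3.9, -2.55, 0],
    [5.0, -3.3, 0],
    [6.1, -4.0, 0],
    [6.8, -4.45, 0],
    [7.1, -4.6, 0],
  ],
  roll=[0, -1, -2, -3, -4, -5, -5.8, -5.8],
  fingers=[88, 88, 88, 88, 88, 88, 88, 88],
)

```text
time_s: 1.48
ee_pos: [0.4711, -0.0797, 0.2061]
eef_rot: [-3.141, -0.001, 0.592]
force: [0.1, 0.4, -0.8]
gripper_width: 0.0879
```

```bash
cat > look.py <<'E'
import sys,pickle
from bench import monitor,eyes
import cv2
tag=sys.argv[1]; d={}
for n in sys.argv[2:]:
    d[n]=eyes.capture(n); cv2.imwrite(f"pics/{n}{tag}.png",d[n]["color"])
pickle.dump(d,open(f"cap{tag}.pkl","wb"))
s=monitor.sense();print({k:s[k].round(4) if hasattr(s[k],'round') else s[k] for k in["time_s","ee_pos","eef_rot","force","wrist_torque","gripper_width"]})
E
python3 look.py 1 wrist
```

```text
{'time_s': 1.5333, 'ee_pos': array([ 0.4714, -0.0801,  0.2061]), 'eef_rot': array([-3.1409e+00, -9.0000e-04,  5.9120e-01]), 'force': array([-1.1703,  0.6575, -0.2332]), 'wrist_torque': array([ 0.0102, -0.0282,  0.0509]), 'gripper_width': 0.08788608140635941}
```

View pics/wrist1.png

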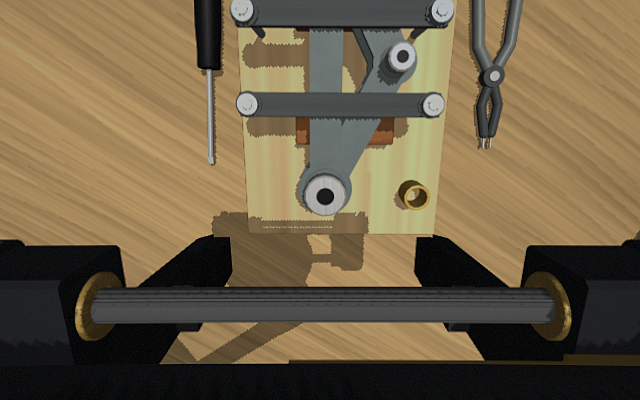

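The wrist view shows the thick head clearly, centred near (326, 196). I'll fit its circle.

```bash
cat > fit.py <<'E'
import sys,pickle; from h import *
tag=sys.argv[1]; z=float(sys.argv[2]); x0,x1,y0,y1=map(int,sys.argv[3:7])
c=pickle.load(open(f"cap{tag}.pkl","rb"))["wrist"]
g=c["color"][y0:y1,x0:x1]; hsv=cv2.cvtColor(g,cv2.COLOR_BGR2HSV)
th=int(sys.argv[7]) if len(sys.argv)>7 else 160
m=((hsv[...,2]>th)&(hsv[...,1]<40)).astype(np.uint8)*255
cn,_=cv2.findContours(m,cv2.RETR_CCOMP,cv2.CHAIN_APPROX_NONE)
for k in cn:
    if len(k)>25:
        e=cv2.fitEllipse(k); u,v=e[0][0]+x0,e[0][1]+y0
        print(len(k),(round(u,2),round(v,2)),e[1],plane(c,u,v,z).round(4))
o=cv2.resize(np.hstack([g,cv2.cvtColor(m,cv2.COLOR_GRAY2BGR)]),None,fx=4,fy=4);cv2.imwrite(f"pics/fit{tag}.png",o)
E
python3 fit.py 1 .114 290 365 160 225
```

```text
106 (324.75, 195.64) (35.81972122192383, 37.4178352355957) [ 0.4691 -0.0831  0.114 ]
55 (324.66, 196.25) (19.361581802368164, 19.459877014160156) [ 0.4686 -0.0833  0.114 ]
```

View pics/fit1.png

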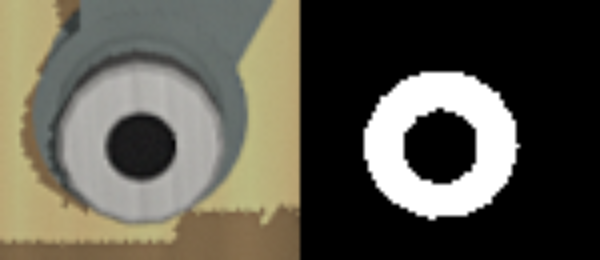

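Request:
step_arm(
  translation=[
    [-0.04, 0.01, 0.3],
    [-0.08, 0.02, 0.8],
    [-0.12, 0.04, 1.3],
    [-0.12, 0.04, 1.8],
    [-0.12, 0.04, 2.2],
    [-0.12, 0.04, 2.4],
    [-0.12, 0.04, 2.4],
    [-0.12, 0.04, 2.4],
  ],
  roll=[0, 0, 0, 0, 0, 0, 0, 0],
  fingers=[60, 60, 60, 60, 60, 60, 60, 60],
)

```text
time_s: 2.2
ee_pos: [0.4677, -0.0876, 0.134]
eef_rot: [-3.141, 0.001, 0.586]
force: [0.6, 0.8, 0.4]
gripper_width: 0.0599
```

```bash
python3 look.py 2 wrist;python3 fit.py 2 .114 270 385 200 330
```

```text
{'time_s': 2.25, 'ee_pos': array([ 0.4683, -0.0876,  0.1346]), 'eef_rot': array([ 3.1411e+00, -1.0000e-04,  5.8610e-01]), 'force': array([-0.0904,  0.1961, -0.0019]), 'wrist_torque': array([ 0.0226, -0.0025, -0.0053]), 'gripper_width': 0.06007289648284561}
143 (318.38, 215.7) (36.78183364868164, 54.96549987792969) [ 0.4674 -0.0846  0.114 ]
70 (317.99, 213.89) (24.307680130004883, 25.74354362487793) [ 0.4683 -0.0837  0.114 ]
```

View pics/wrist2.png

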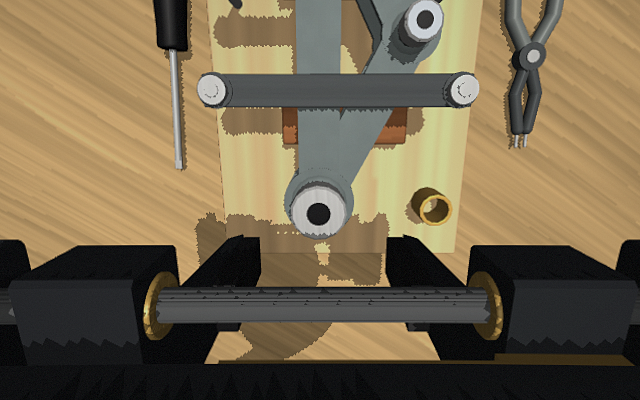

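Request:
step_arm(
  translation=[
    [0.03, -0.04, 0.1],
    [0.06, -0.08, 0.3],
    [0.08, -0.11, 0.45],
    [0.08, -0.11, 0.45],
    [0.08, -0.11, 0.45],
    [0.08, -0.11, 0.45],
  ],
  roll=[0, 0, 0, 0, 0, 0],
  fingers=[54, 54, 54, 54, 54, 54],
)

```text
time_s: 2.75
ee_pos: [0.4685, -0.0826, 0.1207]
eef_rot: [-3.142, 0.0, 0.588]
force: [0.3, -0.4, -0.2]
gripper_width: 0.0537
```

```bash
python3 look.py 3 wrist;python3 fit.py 3 .114 285 375 160 255
```

```text
{'time_s': 2.8, 'ee_pos': array([ 0.4686, -0.0827,  0.1208]), 'eef_rot': array([ 3.1414e+00, -1.0000e-04,  5.8760e-01]), 'force': array([ 0.3254,  0.6153, -0.0169]), 'wrist_torque': array([-0.0314,  0.0039, -0.0369]), 'gripper_width': 0.054253085396827064}
208 (324.36, 219.12) (41.65937423706055, 54.32550811767578) [ 0.472  -0.0815  0.114 ]
```

View pics/wrist3.png

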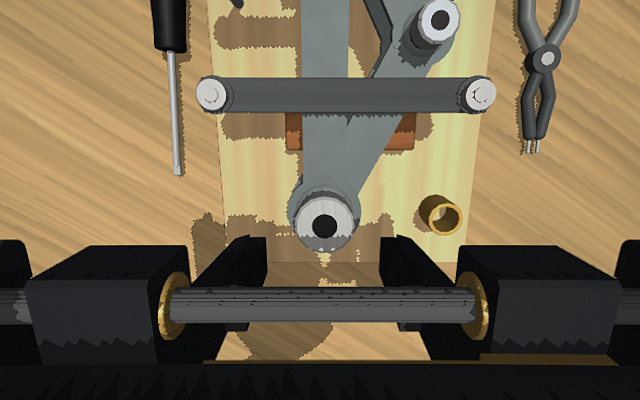

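```bash
cat > sock.py <<'E'
import sys,pickle; from h import *
tag=sys.argv[1];z=float(sys.argv[2]);x0,x1,y0,y1=map(int,sys.argv[3:7])
c=pickle.load(open(f"cap{tag}.pkl","rb"))["wrist"]
g=cv2.cvtColor(c["color"],cv2.COLOR_BGR2GRAY)[y0:y1,x0:x1]
n,l,st,ce=cv2.connectedComponentsWithStats((g<70).astype(np.uint8))
for i in range(1,n):
    if st[i,4]>80: u,v=ce[i]+[x0,y0]; print(st[i],(u.round(2),v.round(2)),plane(c,u,v,z).round(4), "fingers mid at v~245 by eye")
r=(cv2.cvtColor(c["color"],cv2.COLOR_BGR2GRAY)[245,200:450]<45).astype(int);print("dark edges row245",200+np.flatnonzero(np.diff(r)))
E
python3 sock.py 3 .114 300 350 205 245
```

```text
[ 12  10  25  24 456] (np.float64(324.23), np.float64(226.08)) [ 0.4684 -0.0839  0.114 ] fingers mid at v~245 by eye
dark edges row245 [228 265 379 416]
```

Request:
step_arm(
  translation=[
    [-0.01, 0.03, 0.1],
    [-0.01, 0.03, 0.3],
    [-0.01, 0.03, 0.5],
    [-0.01, 0.03, 0.7],
    [-0.01, 0.03, 0.9],
    [-0.01, 0.03, 0.96],
    [-0.01, 0.03, 0.96],
    [-0.01, 0.03, 0.96],
  ],
  roll=[0, 0, 0, 0, 0, 0, 0, 0],
  fingers=[54, 54, 54, 54, 54, 54, 54, 54],
)

```text
time_s: 3.47
ee_pos: [0.4686, -0.0836, 0.0917]
eef_rot: [-3.141, 0.0, 0.587]
force: [0.5, -0.4, -0.6]
gripper_width: 0.0538
```

```bash
python3 look.py 4 wrist top; python3 sock.py 4 .114 300 350 225 275
```

```text
{'time_s': 3.5667, 'ee_pos': array([ 0.469 , -0.0837,  0.0921]), 'eef_rot': array([ 3.1412e+00, -2.0000e-04,  5.8730e-01]), 'force': array([0.0822, 0.3663, 0.3792]), 'wrist_torque': array([ 0.029 , -0.0425, -0.0045]), 'gripper_width': 0.05393656488344759}
[  8   6  30  28 629] (np.float64(322.54), np.float64(244.1)) [ 0.4683 -0.0838  0.114 ] fingers mid at v~245 by eye
dark edges row245 [228 265 308 337 379 416]
```

View pics/wrist4.png

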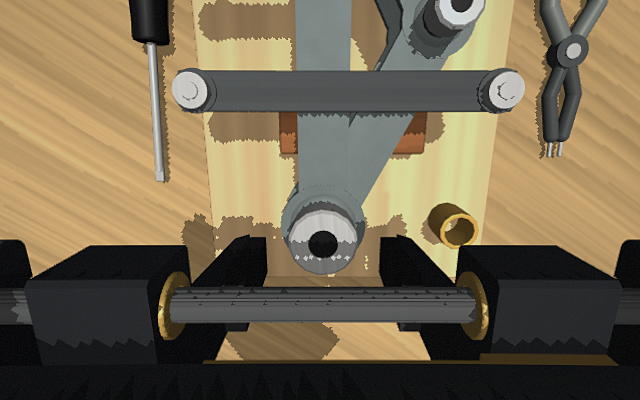

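The socket at column 322.5 sits midway between the fingers (265 and 379), so I'll close in stages.

Request:
step_arm(
  translation=[
    [0, 0, 0],
    [0, 0, 0],
    [0, 0, 0],
    [0, 0, 0],
  ],
  roll=[0, 0, 0, 0],
  fingers=[46, 40, 38, 38],
)

```text
time_s: 3.9
ee_pos: [0.4688, -0.0837, 0.0921]
eef_rot: [3.141, -0.0, 0.587]
force: [0.3, 1.0, 0.1]
gripper_width: 0.038
```

Request:
step_arm(
  translation=[
    [0, 0, 0],
    [0, 0, 0],
    [0, 0, 0],
    [0, 0, 0],
  ],
  roll=[0, 0, 0, 0],
  fingers=[37, 36.5, 36, 35.5],
)

```text
time_s: 4.23
ee_pos: [0.4687, -0.0836, 0.0919]
eef_rot: [-3.142, 0.0, 0.587]
force: [-0.5, 0.4, -0.6]
gripper_width: 0.0356
```

```bash
python3 look.py 5 wrist; python3 sock.py 5 .114 300 350 225 275
```

```text
{'time_s': 4.2833, 'ee_pos': array([ 0.4687, -0.0836,  0.0919]), 'eef_rot': array([-3.1415, -0.    ,  0.5872]), 'force': array([ 0.2299, -0.6616, -0.3845]), 'wrist_torque': array([-0.0161, -0.0045,  0.0651]), 'gripper_width': 0.035457026773571904}
[  8   6  30  27 627] (np.float64(322.52), np.float64(244.07)) [ 0.4684 -0.0838  0.114 ] fingers mid at v~245 by eye
dark edges row245 [221 249 285 308 336 360 395 424 425 426 430 444]
```

Request:
step_arm(
  translation=[
    [0, 0, 0],
    [0, 0, 0],
    [0, 0, 0],
    [0, 0, 0],
  ],
  roll=[0, 0, 0, 0],
  fingers=[34, 32, 28, 28],
)

```text
time_s: 4.62
ee_pos: [0.4687, -0.0836, 0.0919]
eef_rot: [-3.142, -0.0, 0.587]
force: [0.3, 0.3, -0.3]
gripper_width: 0.0277
```

```bash
python3 look.py 6 wrist; python3 sock.py 6 .114 300 350 225 275
```

```text
{'time_s': 4.6667, 'ee_pos': array([ 0.4687, -0.0836,  0.0919]), 'eef_rot': array([-3.1416,  0.    ,  0.5873]), 'force': array([0.2682, 0.5395, 0.0076]), 'wrist_torque': array([ 0.0304, -0.0102, -0.0216]), 'gripper_width': 0.027814773418648974}
[  8   6  30  27 626] (np.float64(322.48), np.float64(244.07)) [ 0.4684 -0.0838  0.114 ] fingers mid at v~245 by eye
dark edges row245 [236 258 292 308 336 352 386 409 411 414 418 422 424 428 429 432 434 444]
```

View pics/wrist6.png

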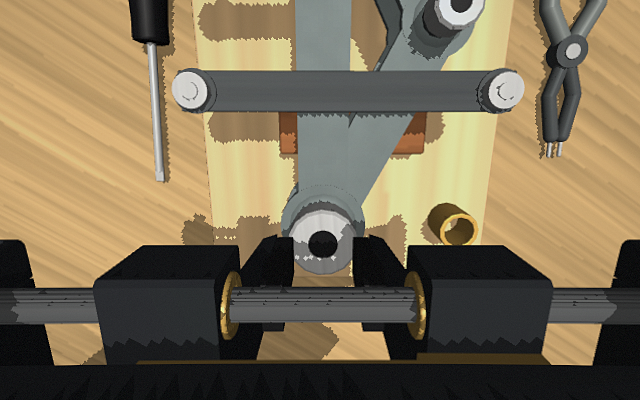

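The opening fell to 27.8 mm, less than the 36 mm head, so the pads aren't around it. I'll check where the fingers really are before doing anything else.

```bash
python3 look.py 7 wrist side top; python3 - <<'E'
import pickle; from h import *
from bench import monitor
from scipy.spatial.transform import Rotation as R
d=pickle.load(open("cap7.pkl","rb")); s=monitor.sense()
Rt=R.from_euler("xyz",s["eef_rot"]).as_matrix(); p=s["ee_pos"]
w=d["wrist"]
T=w["T"]; print("cam in tool",(Rt.T@(T[:3,3]-p)).round(4),(Rt.T@T[:3,:3]).round(3).tolist())
im=w["color"].copy()
for z in(0,-.019,-.038):
  for x in(-.009,.009):
    for y in(-.014,.014):
      q=proj(w,p+Rt@[x,y,z]);print((x,y,z),q.round(1));cv2.circle(im,tuple(int(round(a)) for a in q),3,(0,0,255) if z==0 else((0,255,0) if z>-.03 else (255,0,0)),-1)
for a in np.linspace(0,6.28,40):
  for zz in(.096,.114):
    q=proj(w,[.4687+.018*np.cos(a),-.0836+.018*np.sin(a),zz]);cv2.circle(im,tuple(int(round(k)) for k in q),1,(255,0,255),-1)
cv2.imwrite("pics/w7o.png",cv2.resize(im[150:350,180:470],None,fx=2.7,fy=2.7))
for n in("side","top"):
  c=d[n]; q=proj(c,p+Rt@[0,0,-.0187]);print(n,q)
  x,y=map(int,q);g=c["color"].copy();g=g[max(0,y-60):y+50,x-75:x+75];cv2.imwrite(f"pics/{n}7z.png",cv2.resize(g,None,fx=5,fy=5,interpolation=cv2.INTER_CUBIC))
E
```

```text
{'time_s': 4.8167, 'ee_pos': array([ 0.4687, -0.0836,  0.0919]), 'eef_rot': array([3.1416, 0.    , 0.5873]), 'force': array([-0.3333, -0.0065,  0.0554]), 'wrist_torque': array([-0.0134, -0.0141, -0.0736]), 'gripper_width': 0.02801180923594634}
cam in tool [ 6.450e-02  1.000e-04 -1.789e-01] [[-0.001, 0.966, 0.257], [1.0, 0.001, 0.0], [0.0, 0.257, -0.966]]
(-0.009, -0.014, 0) [298.6 243.2]
(-0.009, 0.014, 0) [346.7 243.2]
(0.009, -0.014, 0) [298.  213.6]
(0.009, 0.014, 0) [347.3 213.6]
(-0.009, -0.014, -0.019) [296.  257.1]
(-0.009, 0.014, -0.019) [349.3 257. ]
(0.009, -0.014, -0.019) [295.3 224.6]
(0.009, 0.014, -0.019) [349.9 224.6]
(-0.009, -0.014, -0.038) [292.9 274.2]
(-0.009, 0.014, -0.038) [352.4 274.1]
(0.009, -0.014, -0.038) [291.9 238.3]
(0.009, 0.014, -0.038) [353.3 238.3]
side [365.10981802 180.48569133]
top [356.94994814 237.32874839]
```

View pics/w7o.png

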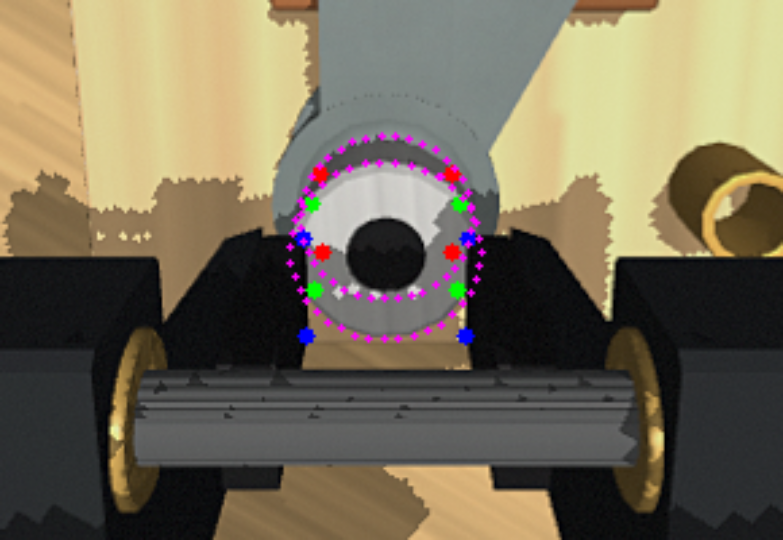

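View pics/side7z.png

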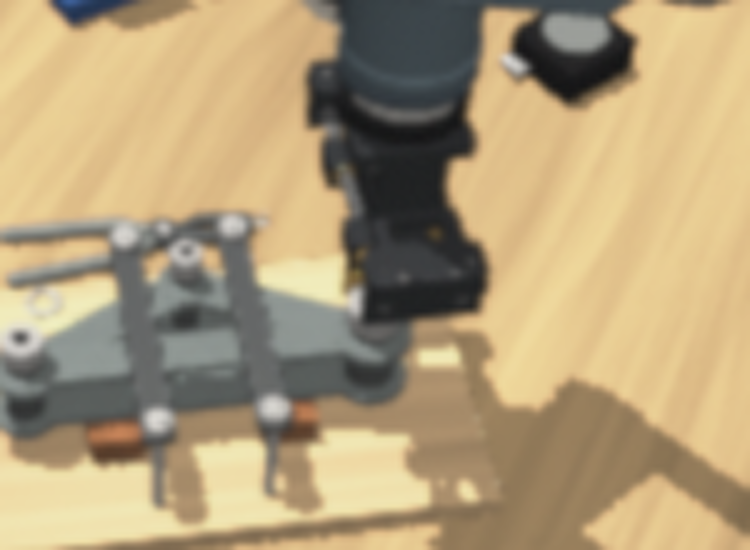

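View pics/top7z.png

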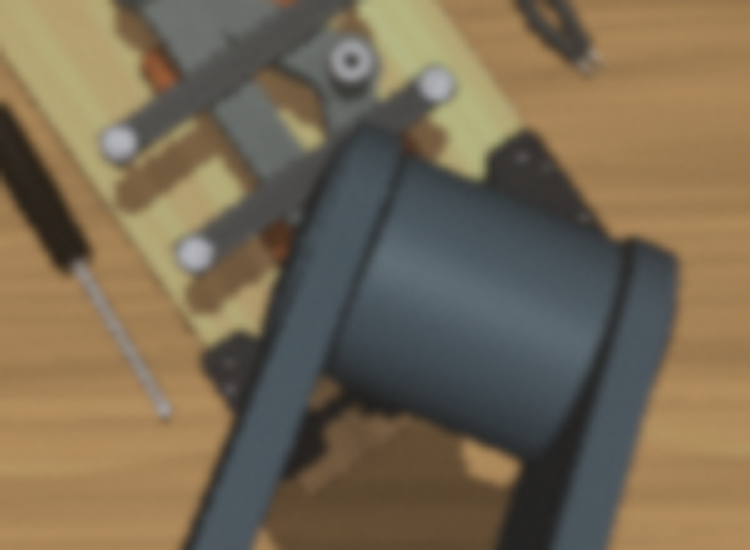

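```bash
python3 - <<'E'
import pickle; from h import *
from bench import monitor
from scipy.spatial.transform import Rotation as R
d=pickle.load(open("cap7.pkl","rb")); s=monitor.sense()
Rt=R.from_euler("xyz",s["eef_rot"]).as_matrix(); p=s["ee_pos"]
print(s["joints"])
for n in("side","top","wrist"):
  c=d[n]; im=cv2.resize(c["color"],None,fx=6,fy=6,interpolation=cv2.INTER_CUBIC)
  def L(a,b,col):
    f=lambda X:tuple(int(k) for k in (proj(c,p+Rt@np.array(X))*6+2.5))
    cv2.line(im,f(a),f(b),col,1)
  def box(x,y,z,col):
    P=[(i,j,k) for i in x for j in y for k in z]
    for a in P:
      for b in P:
        if sum(u!=v for u,v in zip(a,b))==1:L(a,b,col)
  if n!="wrist": box((-.0375,.0375),(-.0935,.0935),(-.12,-.0637),(0,0,255))
  box((-.009,.009),(-.0315,-.014),(-.06,0),(0,255,0));box((-.009,.009),(.014,.0315),(-.06,0),(255,255,0))
  x,y=(proj(c,p)*6).astype(int)
  cv2.imwrite(f"pics/{n}8.png",im[max(0,y-330):y+250,x-400:x+390])
E
```

```text
[-4.26549277e-01  1.01697111e-01  1.94915059e+00 -6.55458458e-06
  1.09074422e+00  5.56968551e-01]
```

View pics/side8.png

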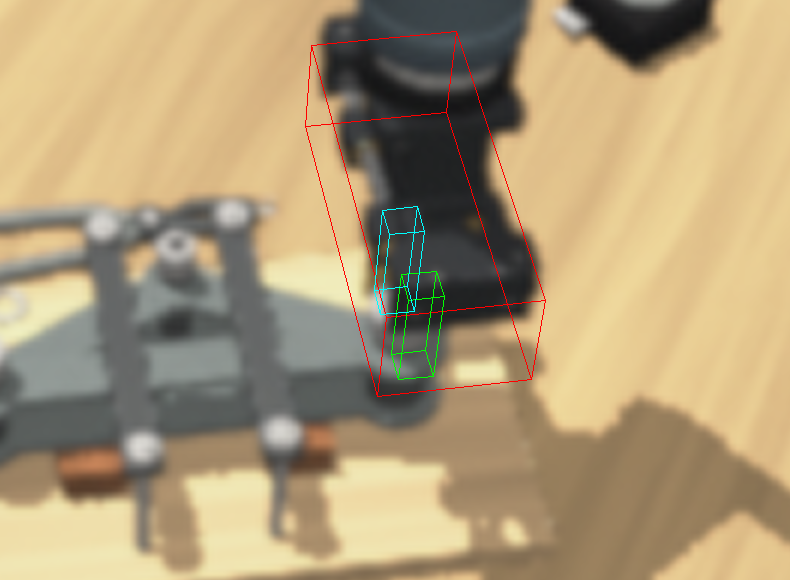

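View pics/wrist8.png

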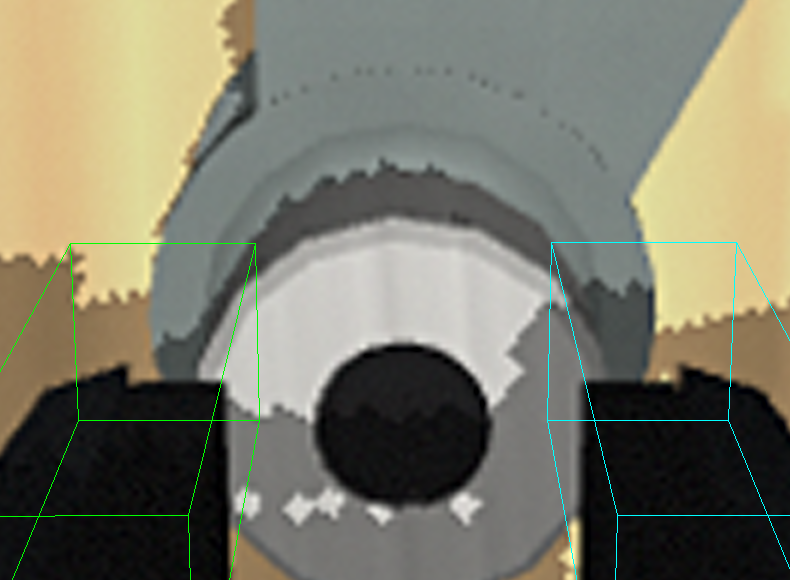

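The side view shows the hand about 30 mm higher than the documented frame puts it. The finger gap in pixels against the opening also puts the real fingertips about 30 mm behind the reported TCP. So the fingers closed just above the head without touching it, and no force was felt. I'll open, then go down about 28 mm more in stages.

Request:
step_arm(
  translation=[
    [0, 0, 0],
    [0, 0, 0],
    [0, 0, 0],
    [0, 0, 0],
    [0, 0, 0],
    [0, 0, 0],
  ],
  roll=[0, 0, 0, 0, 0, 0],
  fingers=[54, 54, 54, 54, 54, 54],
)

```text
time_s: 5.32
ee_pos: [0.4687, -0.0836, 0.0919]
eef_rot: [-3.142, -0.0, 0.587]
force: [-0.5, 0.1, -0.3]
gripper_width: 0.0543
```

Request:
step_arm(
  translation=[
    [0, 0, 0.08],
    [0, 0, 0.18],
    [0, 0, 0.28],
    [0, 0, 0.38],
    [0, 0, 0.48],
    [0, 0, 0.5],
    [0, 0, 0.5],
    [0, 0, 0.5],
  ],
  roll=[0, 0, 0, 0, 0, 0, 0, 0],
  fingers=[54, 54, 54, 54, 54, 54, 54, 54],
)

```text
time_s: 5.98
ee_pos: [0.4687, -0.0836, 0.0768]
eef_rot: [-3.141, 0.0, 0.587]
force: [0.3, -0.5, 0.5]
gripper_width: 0.0537
```

```bash
python3 look.py 9 wrist; python3 sock.py 9 .114 300 350 225 285
```

```text
{'time_s': 6.0333, 'ee_pos': array([ 0.4688, -0.0837,  0.077 ]), 'eef_rot': array([ 3.1415e+00, -1.0000e-04,  5.8730e-01]), 'force': array([ 0.0168, -0.8708, -0.2039]), 'wrist_torque': array([-0.0092,  0.0113,  0.0148]), 'gripper_width': 0.05402597407534111}
[  7  17  32  30 762] (np.float64(322.46), np.float64(256.51)) [ 0.4684 -0.0838  0.114 ] fingers mid at v~245 by eye
dark edges row245 [228 265 312 332 380 416 445 446]
```

View pics/wrist9.png

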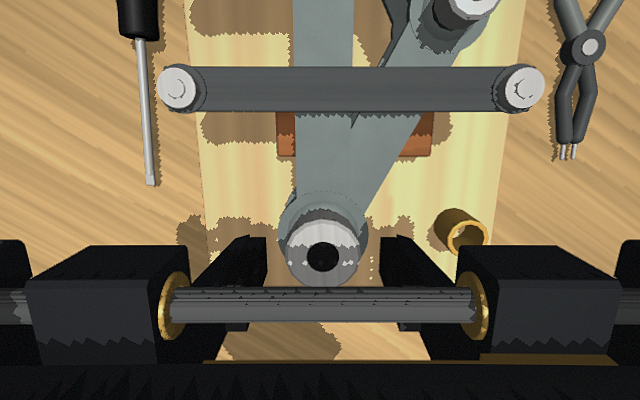

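Request:
step_arm(
  translation=[
    [0, 0, 0.06],
    [0, 0, 0.15],
    [0, 0, 0.24],
    [0, 0, 0.33],
    [0, 0, 0.4],
    [0, 0, 0.44],
    [0, 0, 0.44],
    [0, 0, 0.44],
  ],
  roll=[0, 0, 0, 0, 0, 0, 0, 0],
  fingers=[54, 54, 54, 54, 54, 54, 54, 54],
)

```text
time_s: 6.7
ee_pos: [0.4687, -0.0836, 0.0636]
eef_rot: [-3.141, 0.0, 0.587]
force: [-0.1, 0.2, -0.2]
gripper_width: 0.0537
```

```bash
python3 look.py 10 wrist side; python3 sock.py 10 .114 300 350 225 285; python3 - <<'E'
import cv2
a=cv2.imread("pics/side10.png");cv2.imwrite("pics/side10z.png",cv2.resize(a[125:225,300:430],None,fx=6,fy=6,interpolation=cv2.INTER_CUBIC))
E
```

```text
{'time_s': 6.8, 'ee_pos': array([ 0.4689, -0.0837,  0.0638]), 'eef_rot': array([ 3.1414e+00, -1.0000e-04,  5.8730e-01]), 'force': array([0.099 , 0.3716, 0.53  ]), 'wrist_torque': array([-0.0069,  0.0197, -0.013 ]), 'gripper_width': 0.05404987046143734}
[  5  29  36  31 888] (np.float64(322.39), np.float64(269.33)) [ 0.4684 -0.0837  0.114 ] fingers mid at v~245 by eye
dark edges row245 [228 265 380 416]
```

View pics/wrist10.png

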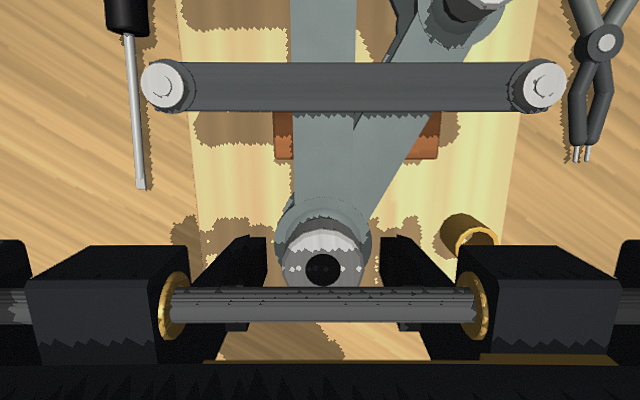

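View pics/side10z.png

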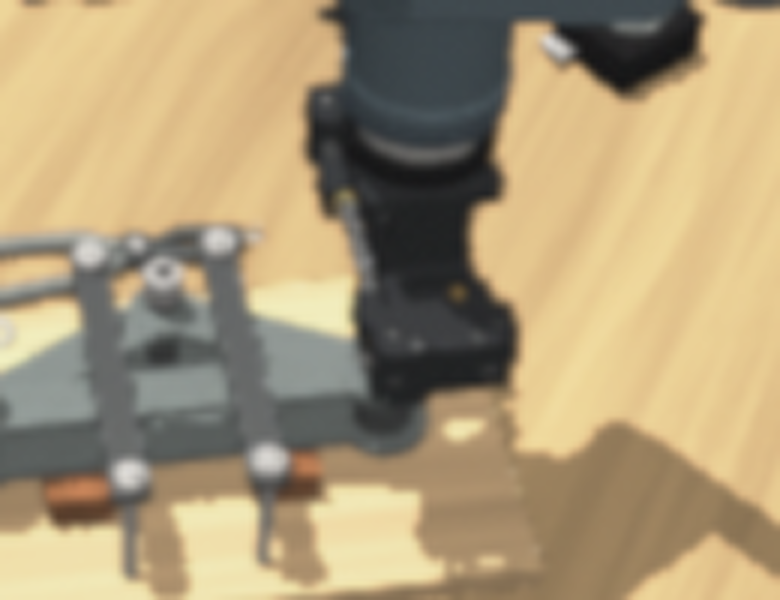

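The head is now down between the fingers: socket at (322.4, 269), finger edges at 265 and 380. Closing in stages.

Request:
step_arm(
  translation=[
    [0, 0, 0],
    [0, 0, 0],
    [0, 0, 0],
    [0, 0, 0],
    [0, 0, 0],
  ],
  roll=[0, 0, 0, 0, 0],
  fingers=[46, 41, 39, 38, 38],
)

```text
time_s: 7.22
ee_pos: [0.4687, -0.0836, 0.0638]
eef_rot: [3.142, -0.0, 0.587]
force: [0.1, -0.1, 0.1]
gripper_width: 0.0383
```

Request:
step_arm(
  translation=[
    [0, 0, 0],
    [0, 0, 0],
    [0, 0, 0],
  ],
  roll=[0, 0, 0],
  fingers=[37, 36.5, 36],
)

```text
time_s: 7.47
ee_pos: [0.4687, -0.0836, 0.0637]
eef_rot: [-3.141, 0.0, 0.587]
force: [-0.2, 1.2, -0.5]
gripper_width: 0.0361
```

Request:
step_arm(
  translation=[
    [0, 0, 0],
    [0, 0, 0],
    [0, 0, 0],
  ],
  roll=[0, 0, 0],
  fingers=[35.5, 35, 35],
)

```text
time_s: 7.72
ee_pos: [0.4687, -0.0836, 0.0637]
eef_rot: [-3.141, 0.0, 0.587]
force: [-1.0, 1.0, -0.0]
gripper_width: 0.0351
```

```bash
python3 look.py 11 wrist; python3 sock.py 11 .114 300 350 245 285
```

```text
{'time_s': 7.7667, 'ee_pos': array([ 0.4687, -0.0836,  0.0637]), 'eef_rot': array([-3.1414,  0.    ,  0.5874]), 'force': array([-0.7939,  0.7464,  0.1217]), 'wrist_torque': array([0.0902, 0.0752, 0.0426]), 'gripper_width': 0.03487906990530405}
[  5   9  36  31 889] (np.float64(322.54), np.float64(269.31)) [ 0.4684 -0.0837  0.114 ] fingers mid at v~245 by eye
dark edges row245 [222 249 285 359 395 423 424 433]
```

Request:
step_arm(
  translation=[
    [0, 0, 0],
    [0, 0, 0],
    [0, 0, 0],
  ],
  roll=[0, 0, 0],
  fingers=[34.5, 34.2, 34],
)

```text
time_s: 8.02
ee_pos: [0.4687, -0.0836, 0.0637]
eef_rot: [-3.141, 0.0, 0.587]
force: [-1.0, 0.6, 0.7]
gripper_width: 0.0351
```

```bash
python3 look.py 12 wrist; python3 sock.py 12 .114 300 350 245 285
```

```text
{'time_s': 8.0667, 'ee_pos': array([ 0.4687, -0.0836,  0.0637]), 'eef_rot': array([-3.1415,  0.    ,  0.5873]), 'force': array([-0.0269,  0.1269,  0.8298]), 'wrist_torque': array([0.1173, 0.0857, 0.0801]), 'gripper_width': 0.035213272134807586}
[  5   9  36  31 888] (np.float64(322.53), np.float64(269.31)) [ 0.4684 -0.0837  0.114 ] fingers mid at v~245 by eye
dark edges row245 [222 249 285 359 395 423 424 432]
```

View pics/wrist12.png

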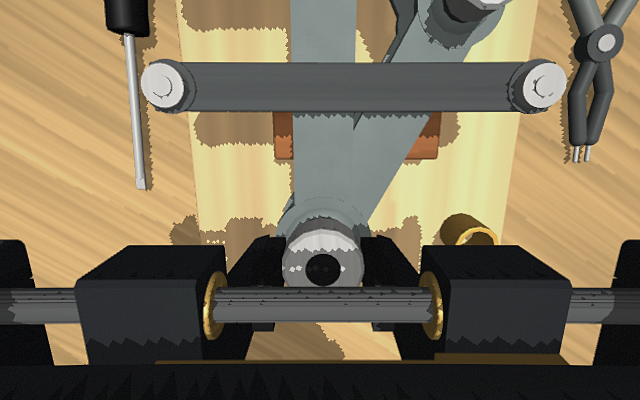

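The opening has stopped at 35.1 mm, so the head is gripped. I'll set a firm grip target and check that the force stays small.

Request:
step_arm(
  translation=[
    [0, 0, 0],
    [0, 0, 0],
    [0, 0, 0],
    [0, 0, 0],
  ],
  roll=[0, 0, 0, 0],
  fingers=[33, 31, 28, 28],
)

```text
time_s: 8.4
ee_pos: [0.4686, -0.0835, 0.0637]
eef_rot: [-3.141, 0.0, 0.587]
force: [-1.1, 1.1, 1.0]
gripper_width: 0.0356
```

Request:
step_arm(
  translation=[
    [0, 0, -0.02],
    [0, 0, -0.04],
    [0, 0, -0.07],
    [0, 0, -0.1],
    [0, 0, -0.1],
  ],
  roll=[0, 0, 0, 0, 0],
  fingers=[28, 28, 28, 28, 28],
)

```text
time_s: 8.82
ee_pos: [0.4687, -0.0837, 0.0668]
eef_rot: [3.142, 0.0, 0.587]
force: [0.3, -0.6, -3.6]
gripper_width: 0.0349
```

```bash
python3 look.py 13 wrist; python3 sock.py 13 .117 300 350 245 285
```

```text
{'time_s': 8.8667, 'ee_pos': array([ 0.4687, -0.0837,  0.0667]), 'eef_rot': array([3.1415, 0.    , 0.5872]), 'force': array([-0.0874,  0.3126, -3.5329]), 'wrist_torque': array([-0.0724, -0.0059,  0.0052]), 'gripper_width': 0.03502067546550187}
[  5   9  36  31 889] (np.float64(322.63), np.float64(269.3)) [ 0.4685 -0.0839  0.117 ] fingers mid at v~245 by eye
dark edges row245 [222 249 285 359 395 423 424 429]
```

It is lifting: z force −3.6 N is the pin's weight, lateral force is about 0, and the socket moves with the hand. Continuing.

Request:
step_arm(
  translation=[
    [0, 0, -0.05],
    [0, 0, -0.12],
    [0, 0, -0.2],
    [0, 0, -0.28],
    [0, 0, -0.36],
    [0, 0, -0.43],
    [0, 0, -0.48],
    [0, 0, -0.5],
  ],
  roll=[0, 0, 0, 0, 0, 0, 0, 0],
  fingers=[28, 28, 28, 28, 28, 28, 28, 28],
)

```text
time_s: 9.53
ee_pos: [0.4689, -0.0837, 0.0821]
eef_rot: [3.141, -0.0, 0.587]
force: [-0.4, 0.0, -3.5]
gripper_width: 0.0352
```

```bash
python3 look.py 14 wrist; python3 sock.py 14 .132 300 350 245 285
```

```text
{'time_s': 9.5833, 'ee_pos': array([ 0.4689, -0.0837,  0.082 ]), 'eef_rot': array([ 3.1412e+00, -3.0000e-04,  5.8730e-01]), 'force': array([ 0.5551, -0.0232, -2.691 ]), 'wrist_torque': array([ 0.0075, -0.0407, -0.0267]), 'gripper_width': 0.03496653528157358}
[  6   9  35  31 887] (np.float64(322.63), np.float64(269.29)) [ 0.4685 -0.084   0.132 ] fingers mid at v~245 by eye
dark edges row245 [222 249 285 359 395 423 425 430 448]
```

Request:
step_arm(
  translation=[
    [0, 0, -0.05],
    [0, 0, -0.13],
    [0, 0, -0.22],
    [0, 0, -0.31],
    [0, 0, -0.4],
    [0, 0, -0.5],
    [0, 0, -0.58],
    [0, 0, -0.62],
  ],
  roll=[0, 0, 0, 0, 0, 0, 0, 0],
  fingers=[28, 28, 28, 28, 28, 28, 28, 28],
)

```text
time_s: 10.25
ee_pos: [0.469, -0.0837, 0.1008]
eef_rot: [3.141, -0.0, 0.587]
force: [-0.5, 0.3, -3.3]
gripper_width: 0.0346
```

Request:
step_arm(
  translation=[
    [0, 0, 0],
    [0, 0, 0],
    [0, 0, 0],
    [0, 0, 0],
    [0, 0, 0],
    [0, 0, 0],
  ],
  roll=[0, 0, 0, 0, 0, 0],
  fingers=[28, 28, 28, 28, 28, 28],
)

```text
time_s: 10.75
ee_pos: [0.4687, -0.0836, 0.1002]
eef_rot: [-3.141, 0.0, 0.587]
force: [-1.0, -0.5, -2.4]
gripper_width: 0.0351
```

```bash
python3 look.py 15 wrist side top; python3 sock.py 15 .151 300 350 245 285;python3 - <<'E'
import cv2
a=cv2.imread("pics/side15.png");cv2.imwrite("pics/side15z.png",cv2.resize(a[120:250,265:430],None,fx=4.5,fy=4.5,interpolation=cv2.INTER_CUBIC))
E
```

```text
{'time_s': 10.9, 'ee_pos': array([ 0.4687, -0.0836,  0.1003]), 'eef_rot': array([-3.1415e+00,  1.0000e-04,  5.8730e-01]), 'force': array([-0.1696, -0.5545, -2.6427]), 'wrist_torque': array([-0.0422,  0.0274,  0.06  ]), 'gripper_width': 0.034868153613122135}
[  6   9  35  31 890] (np.float64(322.66), np.float64(269.27)) [ 0.4687 -0.0836  0.151 ] fingers mid at v~245 by eye
dark edges row245 [222 249 285 359 395 423 425 426 427 428 430 438 441]
```

View pics/side15z.png

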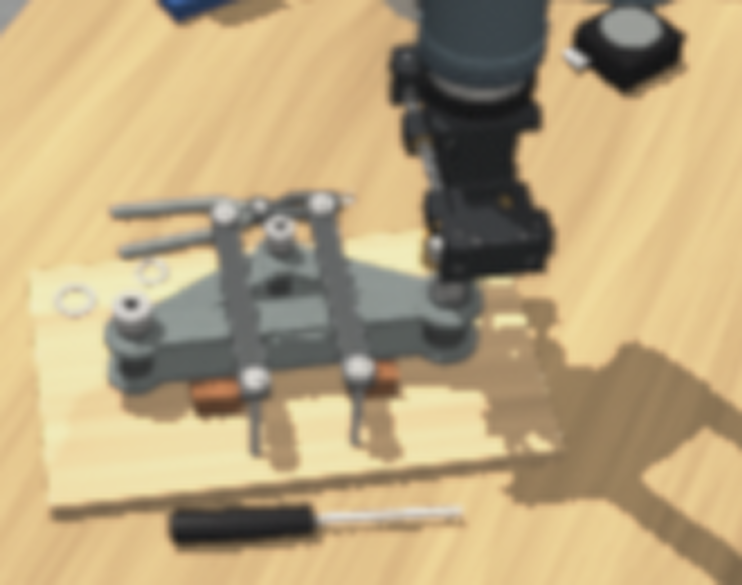

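View pics/wrist15.png

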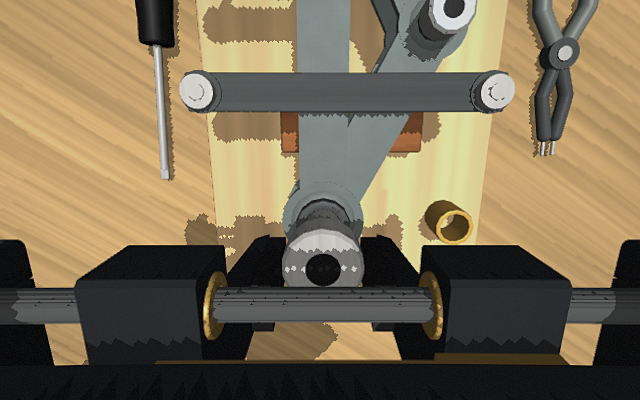

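The shank now stands out of the tube below the head. The socket is still at (322.7, 269.3), as it was at the grasp, so the pin has neither slipped nor tilted in the hand. The middle and thin pins and the bystanders in view look unmoved.

```bash
python3 - <<'E'
from bench import ticket,monitor
s=monitor.sense();print(s["joint_vel"].round(4),s["ee_pos"].round(4),s["force"].round(2))
print(ticket.close_job())
E
```

```text
[-0.0015 -0.0004  0.0007  0.0027  0.0015 -0.0008] [ 0.4687 -0.0836  0.1003] [-0.17 -0.55 -2.64]
the job is handed in; nothing more can be done
None
```

The thickest pin is drawn about 36.6 mm out of its tube (target 37 mm). I handed the job in at about 10.9 s with the arm holding it still and upright. No verdict came back.

**Last checks:**
- **Grip:** The opening stayed at about 35 mm and the socket did not shift in the wrist picture during the lift, so I saw no slip or cocking. I couldn't measure the grip force directly.
- **Forces:** The vertical force was about −2.6 to −3.6 N, which fits the pin's weight alone. Sideways force was under about 1.1 N and joint speeds were near zero.
- **Surroundings:** In the side and wrist pictures, the other two pins looked home. The washers, bushing, screwdriver and pliers looked where they were at the start. I checked these by eye and did not measure them. I did not re-check the grease tin, mug and tape, but the arm never went near them.

**What failed or disagreed:**
- **First closing missed:** The fingers shut on air just above the head. The real fingertips sit about 30 mm behind the reported TCP, as the wrist and side pictures showed. I reopened and went down 28 mm more, and the second grasp held.
- **Width and position:** The gripper read 35.1 mm on the 36 mm head. The three cameras agreed on the pin's position to about 2–3 mm.

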